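# Pack the finished copper boxes into the presentation tray

## Robot

A 6-joint arm with a two-finger parallel gripper is mounted at the origin on the work surface. World frame = base frame: x ahead of the robot, y to its left, z up, the work surface at z = 0. Lengths are in mm, angles in rad, forces in N, time in s.
With the tool pointing down it reaches from about 300 to 775 mm from the base axis. Payload 14.6 kg.
Tool frame: the origin (TCP) lies midway between the tips of the shut fingers; the grasp point (between the pads) lies 19 mm behind it; z points along the fingers, y is the line along which they close (so a half turn about z gives the same grasp; the last joint's range is limited). The gripper opens to 94 mm and grips with 3 to 60 N. Pads are 16 mm wide; open, the fingers measure 119 mm over their backs; the gripper's body (75 mm by 177 mm) begins 78 mm behind the grasp point.
Start: joints at [-1.395, 0.3, 1.521, -0, 1.321, -0.067], TCP at [132.225, -533.859, 179.146] pointing down, gripper open.
Joint ranges: [-3.03, 3.03], [-0.79, 2.21], [0.23, 2.52], [-1.04, 4.18], [0, 3.07], [-2.55, 2.55]. Speed limits (rad/s): [2.22, 2.22, 2.57, 3.14, 3.14, 3.14].

## Interface

Orientations are given as [roll, pitch, yaw] about the fixed x, y, z axes, in that order (R = Rz(yaw) Ry(pitch) Rx(roll)).
In Python, from cell import * gives the robot as it stands. The module is installed in compiled form; this text tells all that it offers.
- The arm moves only by the tool servo_tool, never from a script. Its argument "motion" is a list of rows, each an object of numbers: "wx", "wy", "wz": the turn, a rotation vector about the tool's x, y, z in units of 2 rad (1.0 is 2 rad); "dx", "dy", "dz": the shift along the tool's x, y, z in units of 10 cm (1.0 is 10 cm); "fingers": the closure, from -1 (fully open) to 1 (shut). In form: [{"wx": .., "wy": .., "wz": .., "dx": .., "dy": .., "dz": .., "fingers": ..}, ...]. A call has 1 to 10 rows; each row is the pose to reach, as a shift and turn from the pose commanded when the call began, along the tool's axes at that moment; what a row does not reach only later rows make up. A row lasts 1/10 s, in which the tool goes at most 50 mm and 8.59 degrees, less where a joint would pass 70% of its speed; a pose out of reach is approached as far as the arm can. A call with a number of a shift or a turn outside -1 to 1 is refused whole. A call with a gripper value outside its range is refused whole. The fingers move at their own pace and stop on an object; "newtons" is the grip in N (left out, the last holds). Time passes only in rows, so rows that repeat a pose let the fingers close. It gives the time, the measured TCP pose, the force, the opening and the grip force at its end, in the units of the state.
- read_state(): the state, without advancing time (a new reading comes with each control period).
- camera(name): name is "scene" or "top" or "wrist"; returns a dict with "image" (420x560x3 uint8, red, green, blue), "fx", "fy", "cx", "cy" (pixels), "R" (3x3) and "t" (3): a world point X has camera coordinates R X + t. Camera axes: x right, y down, z forward; pixel columns grow to the right and rows downward; lengths in mm; the calibration is good to about 2 mm. A picture is of the moment at which its call begins. There is no depth.
- sign_off(): hands the job in; it is judged then, once.
Trained networks look in a picture, given as the dict that the camera call returned (one of the last four; its "shot" number tells which), for a name from the list of things; names that differ only in an ending like _2 or _b are one class to them, and where a whole thing is asked for, a point or a joint stands for the part that bears it (a point fixed in the world has none). Each returns a list of dicts, best first, with "conf" (0 to 1); they miss things now and then, are a little off and sometimes report something else, mostly with a low value. They report only what shows in the picture. A call takes as long as a camera call. They do not tell look-alikes from the thing itself.
- spot_in(query, picture): "location" ([column, row] in pixels, amid what is visible of it).
- trace(query, picture): "pixels" (420x560 bool, what is visible of it) and "location" ([column, row] in pixels, amid what is visible of it).
The state is a dict: "clock": time; "joints": joint angles; "qd": joint speeds; "effort": joint torques, N m; "eef_pos": TCP position; "eef_rot": TCP orientation; "wrist_force": force on the tool from outside, world axes, zero at the start; "moment": the same for the moment, N m; "finger_gap": finger opening in mm; "finger_force": force on a finger pad.
Only numpy, scipy, OpenCV 4.12 (cv2) and the standard library are available. Lean on these libraries where they do the work, as an engineer would, in place of code of your own. Each camera call takes 0.05 s, during which the arm holds its last target. There are 200 camera calls.

## Task

Pack the set of three round copper boxes with knobbed lids into the wooden tray: stand each upright in the middle of the cork pad of its size, the large box on the large pad, the medium on the medium and the small on the small, setting them down rather than dropping them. Leave the other copper pieces (the six-sided box, the open cup and the upturned bowl) where they are.

Things in the scene. Friction and masses are not known exactly. Their poses are not given: they have to be found in the camera images.
- box_large: The large one of three round lidded copper boxes: upright cylinder 62 mm in diameter, 48 mm high, with a lid seam, a ring of beads on the flat top and a 12 mm ball knob in its middle (knob top 60 mm above the base). Origin: centre of its underside, z up. Grip across the side from any direction. Loose, upright; 35 mm free all round at the start (25 mm to the tray wall).
- box_medium: The medium one of three round lidded copper boxes: upright cylinder 48 mm in diameter, 42 mm high, with a lid seam, a ring of beads on the flat top and a 12 mm ball knob in its middle (knob top 54 mm above the base). Origin: centre of its underside, z up. Grip across the side from any direction. Loose, upright; 35 mm free all round at the start (25 mm to the tray wall).
- box_small: The small one of three round lidded copper boxes: upright cylinder 34 mm in diameter, 36 mm high, with a lid seam, a ring of beads on the flat top and a 12 mm ball knob in its middle (knob top 48 mm above the base). Origin: centre of its underside, z up. Grip across the side from any direction. Loose, upright; 35 mm free all round at the start (25 mm to the tray wall).
- pad_large: The large of three flat round cork pads, 80 mm in diameter, 4 mm thick, fixed in the tray: the place of the large box. Origin: centre of its underside, 6 mm above the table; a box on it has its base 10 mm above the table. The pads lie in a row on the tray's long middle line, 90 mm between centres, in any order.
- pad_medium: The medium of three flat round cork pads, 62 mm in diameter, 4 mm thick, fixed in the tray: the place of the medium box. Origin: centre of its underside, 6 mm above the table; a box on it has its base 10 mm above the table. The pads lie in a row on the tray's long middle line, 90 mm between centres, in any order.
- pad_small: The small of three flat round cork pads, 46 mm in diameter, 4 mm thick, fixed in the tray: the place of the small box. Origin: centre of its underside, 6 mm above the table; a box on it has its base 10 mm above the table. The pads lie in a row on the tray's long middle line, 90 mm between centres, in any order.
- tray: A low open wooden tray, fixed to the table, 105 mm (its x) by 290 mm (its y, the long side along which the pads lie), walls 6 mm thick and 16 mm high above the table, floor 6 mm thick. Origin: centre of its underside, z up.
- box_hexagon: Look-alike, stays: an six-sided (not round) lidded copper box, 56 mm across its corners, 42 mm high, with a ball knob (knob top 54 mm). Origin: centre of its underside. Loose.
- open_cup: Look-alike, stays: an open round copper cup without a lid, 54 mm across the rim, 44 mm high. Origin: centre of its underside. Loose.
- bowl_upturned: Look-alike, stays: a small round copper bowl standing upside down like a dome, 62 mm across at the table, 41 mm high, no knob. Origin: centre of its underside. Loose. Not listed: a turned wooden block, 60 mm wide, 30 mm high, stands among the copper pieces; other tools stand beyond x = 0.73 m or at the sides.
There are look-alikes about, which are no part of the job. Leave any pink or red look-alike of the box_small alone. Leave any green look-alike of the box_medium alone.

How it is judged:
By the outcome, as a careful person would: the job done as asked, in the order asked, and still so for the second after the job is handed in, with the robot touching nothing.
It also fails if it takes over 88 s, if anything falls off the work surface, if the arm or the gripper's body presses on something with over 40 N, if the wrist force passes 120 N, or if a joint passes its speed limit or range.

## Working session

There is one attempt and no reset: what is moved stays moved. The work goes in short steps, Python scripts to look and compute and a tool call to move; the robot and the scene stay as the last step left them, time stands still between calls to the robot, and variables do not carry over. Pictures are saved under pics/ and viewed, at most 14 in all, crops included, and the job is handed in when it is done.

Besides the shell and the picture viewer there is one more tool, called in YAML: its name, and indented under it one key for each argument. servo_tool: Moves the arm, as the interface text tells. Its arguments: {"type":"object","properties":{"motion":{"type":"array","items":{"type":"object","properties":{"wx":{"type":"number"},"wy":{"type":"number"},"wz":{"type":"number"},"dx":{"type":"number"},"dy":{"type":"number"},"dz":{"type":"number"},"fingers":{"type":"number"}}}},"newtons":{"type":"number"}},"required":["motion"]}

```bash
mkdir -p pics; cat > h.py <<'E'
from cell import *
import numpy as np, cv2
def ray(p,uv,z):
    d=p["R"].T@np.array([(uv[0]-p["cx"])/p["fx"],(uv[1]-p["cy"])/p["fy"],1.]); c=-p["R"].T@p["t"]
    return (c+d*(z-c[2])/d[2])[:2]
def save(p,n): cv2.imwrite(f"pics/{n}.png",p["image"][:,:,::-1])
E
python3 - <<'E'
from h import *
np.set_printoptions(precision=1,suppress=True)
p=camera("top");save(p,"top");q=camera("scene");save(q,"scene")
print(read_state()["eef_pos"],read_state()["eef_rot"],-p["R"].T@p["t"])
Z=dict(box_large=48,box_medium=42,box_small=36,pad_large=10,pad_medium=10,pad_small=10,tray=10,box_hexagon=42,open_cup=44,bowl_upturned=20)
for n,z in Z.items():
    for r in spot_in(n,p)[:4]: print(n,round(r["conf"],2),np.array(r["location"]),ray(p,r["location"],z))
E
```

```text
[ 132.2 -533.6  178.7] [-3.1 -0.   0.2] [433.3 -16.2 849.2]
box_large 0.88 [299.  181.1] [626.9 -10.8]
box_medium 0.67 [430.3 143.4] [ 711.8 -279.9]
box_small 0.87 [153.1 145.7] [702.  297.8]
box_small 0.81 [187.  216.7] [552.  216.5]
box_small 0.76 [172.3 179.5] [629.5 252.1]
pad_large 0.85 [265.6 257. ] [474.5  55.7]
pad_medium 0.94 [311.2 257.7] [474.8 -38.2]
pad_medium 0.69 [266.6 260.4] [467.6  53.4]
pad_small 0.89 [357.6 255. ] [ 482.1 -133.3]
tray 0.89 [327.2 260.5] [469.7 -71.1]
tray 0.68 [268.  261.8] [464.8  50.4]
tray 0.35 [239.3 175.1] [647.4 117.1]
box_hexagon 0.56 [237.8 171.2] [647.5 115.5]
open_cup 0.78 [356.1 178.1] [ 635.7 -126.8]
bowl_upturned 0.7 [136.  246.7] [490.2 322.9]
bowl_upturned 0.66 [428.3 189.7] [ 619.1 -279.2]
```

View pics/top.png

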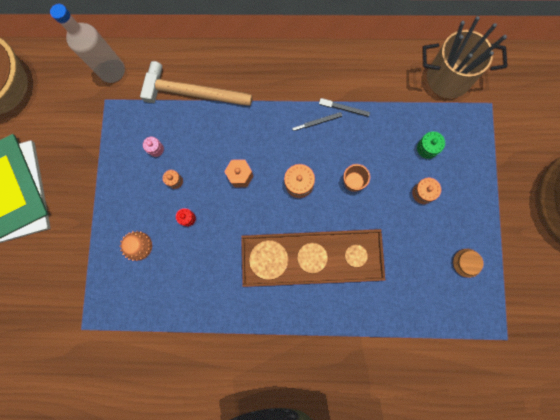

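View pics/scene.png

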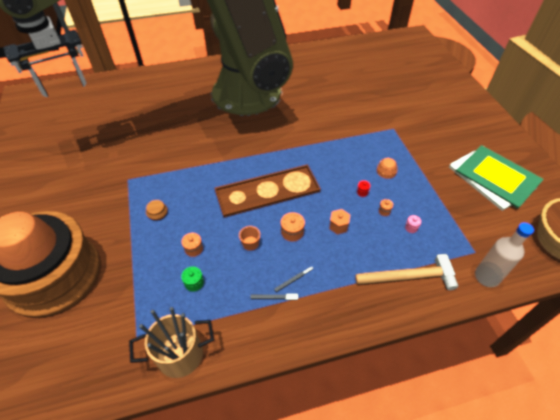

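Top view: large box (299,180), medium (429,190), small copper (171,179). The pads run large, medium, small from left to right at (269,260), (313,258) and (357,256). Red, pink and green pieces, the hexagon (238,172), cup (356,178), bowl (136,246) and wooden block (468,263) stay where they are. Next I'll refine the positions with trace.

```bash
cat >> h.py <<'E'
def proj(p,X):
    c=p["R"]@np.array(X,float)+p["t"]; return np.array([p["fx"]*c[0]/c[2]+p["cx"],p["fy"]*c[1]/c[2]+p["cy"]])
def hull_c(p,xy,z0,h,r):
    a=np.linspace(0,6.283,40)
    P=np.array([proj(p,[xy[0]+r*np.cos(t),xy[1]+r*np.sin(t),z]) for t in a for z in (z0,z0+h)],np.float32)
    H=cv2.convexHull(P); m=cv2.moments(H); return np.array([m["m10"],m["m01"]])/m["m00"],m["m00"]
def fit(p,mask,z0,h,r):
    """cylinder position whose silhouette centroid matches the mask centroid"""
    k=cv2.findContours(mask.astype(np.uint8),cv2.RETR_EXTERNAL,cv2.CHAIN_APPROX_NONE)[0]
    H=cv2.convexHull(max(k,key=cv2.contourArea)); m=cv2.moments(H); uv=np.array([m["m10"],m["m01"]])/m["m00"]
    xy=ray(p,uv,z0+h/2)
    for _ in range(5):
        c,A=hull_c(p,xy,z0,h,r); xy=xy+ray(p,uv,z0+h/2)-ray(p,c,z0+h/2)
    return xy,m["m00"]/A
SPEC=dict(box_large=(0,48,31),box_medium=(0,42,24),box_small=(0,36,17),pad_large=(10,.1,40),pad_medium=(10,.1,31),pad_small=(10,.1,23))
E
python3 - <<'E'
from h import *
np.set_printoptions(precision=3,suppress=True)
s=read_state();print(s["eef_pos"],s["eef_rot"],s["finger_gap"])
for cam in("top","scene"):
  p=camera(cam);print(cam)
  for n,a in SPEC.items():
    for r in trace(n,p)[:4]:
        xy,q=fit(p,r["pixels"],*a); print(n,round(r["conf"],2),np.round(r["location"]),xy.round(1),"area",round(q,2), p["image"][r["pixels"]].mean(0).round())
E
```

```text
[ 132.227 -533.832  179.121] [-3.142 -0.     0.243] 93.66435982956655
top
box_large 0.73 [301. 178.] [631.7 -10.8] area 0.91 [212. 149.  94.]
box_medium 0.79 [428. 144.] [ 715.4 -285.6] area 0.91 [ 45. 151.  74.]
box_medium 0.63 [269. 259.] [467.9  49.3] area 2.4 [228. 178. 113.]
box_medium 0.56 [430. 192.] [ 615.6 -273.5] area 0.84 [194. 129.  82.]
box_medium 0.29 [308. 256.] [472.7 -37.4] area 1.47 [228. 178. 113.]
box_small 0.86 [154. 146.] [705.4 305.4] area 0.87 [187. 123. 152.]
box_small 0.83 [174. 180.] [633.3 257.4] area 0.85 [176. 115.  78.]
box_small 0.81 [187. 216.] [553.3 225.7] area 0.88 [198.  45.  45.]
pad_large 0.68 [268. 259.] [469.2  50.1] area 0.92 [231. 182. 115.]
pad_medium 0.61 [310. 258.] [474.2 -38.9] area 0.89 [231. 182. 116.]
pad_small 0.67 [358. 254.] [ 480.2 -129.3] area 0.92 [228. 178. 113.]
scene
box_large 0.71 [294. 226.] [633.5 -10.3] area 0.86 [200. 129.  76.]
box_medium 0.76 [195. 246.] [ 618.1 -272.2] area 0.96 [188. 122.  81.]
box_small 0.56 [386. 208.] [634.8 260.1] area 0.7 [185. 116.  75.]
box_small 0.51 [362. 188.] [553.2 224.4] area 0.87 [183.  32.  41.]
box_small 0.24 [295. 227.] [630.5  -9.6] area 2.82 [194. 127.  80.]
pad_large 0.25 [238. 200.] [ 483.2 -128.9] area 0.31 [245. 201. 118.]
pad_medium 0.5 [267. 190.] [478.1 -39.1] area 0.9 [248. 209. 124.]
pad_small 0.67 [238. 198.] [ 484.  -128.9] area 0.92 [244. 200. 118.]
```

servo_tool:
  motion:
    - {"dx": 1,"dy": -0.63,"wz": 0.1215,"fingers": -1}
    - {"dx": 1,"dy": -0.63,"wz": 0.1215,"fingers": -1}
    - {"dx": 1,"dy": -0.63,"wz": 0.1215,"fingers": -1}

```text
schema error: expected keys wx, wy, wz, dx, dy, dz, fingers
```

servo_tool:
  motion:
    - {"dx": 0.95,"dy": -1,"fingers": -1}
    - {"dx": 0.95,"dy": -1,"fingers": -1}
    - {"dx": 0.95,"dy": -1,"fingers": -1}

```text
schema error: expected keys wx, wy, wz, dx, dy, dz, fingers
```

servo_tool:
  motion:
    - {"wx": 0,"wy": 0,"wz": 0.1215,"dx": 1,"dy": -0.63,"dz": 0,"fingers": -1}
    - {"wx": 0,"wy": 0,"wz": 0.1215,"dx": 1,"dy": -0.63,"dz": 0,"fingers": -1}
    - {"wx": 0,"wy": 0,"wz": 0.1215,"dx": 1,"dy": -0.63,"dz": 0,"fingers": -1}

```text
clock: 1.6
eef_pos: [216.0, -446.4, 179.3]
eef_rot: [-3.141, -0.0, -0.002]
wrist_force: [-0.0, 0.9, 0.5]
finger_gap: 94.1
finger_force: 0.0
```

servo_tool:
  motion:
    - {"wx": 0,"wy": 0,"wz": 0,"dx": 0.95,"dy": -1,"dz": 0,"fingers": -1}
    - {"wx": 0,"wy": 0,"wz": 0,"dx": 0.95,"dy": -1,"dz": 0,"fingers": -1}
    - {"wx": 0,"wy": 0,"wz": 0,"dx": 0.95,"dy": -1,"dz": 0,"fingers": -1}

```text
clock: 1.9
eef_pos: [310.5, -346.8, 179.3]
eef_rot: [3.141, -0.0, 0.0]
wrist_force: [0.4, -1.0, -0.1]
finger_gap: 94.2
finger_force: 0.0
```

servo_tool:
  motion:
    - {"wx": 0,"wy": 0,"wz": 0,"dx": 1,"dy": -1,"dz": 0,"fingers": -1}
    - {"wx": 0,"wy": 0,"wz": 0,"dx": 1,"dy": -1,"dz": 0,"fingers": -1}
    - {"wx": 0,"wy": 0,"wz": 0,"dx": 1,"dy": -1,"dz": 0,"fingers": -1}

```text
clock: 2.2
eef_pos: [410.6, -246.8, 179.4]
eef_rot: [3.141, -0.001, 0.0]
wrist_force: [0.2, -0.6, -0.2]
finger_gap: 94.0
finger_force: 0.0
```

servo_tool:
  motion:
    - {"wx": 0,"wy": 0,"wz": 0,"dx": 1,"dy": -1,"dz": 0,"fingers": -1}
    - {"wx": 0,"wy": 0,"wz": 0,"dx": 1,"dy": -1,"dz": 0,"fingers": -1}
    - {"wx": 0,"wy": 0,"wz": 0,"dx": 1,"dy": -1,"dz": 0,"fingers": -1}

```text
clock: 2.5
eef_pos: [510.7, -146.6, 179.3]
eef_rot: [3.142, -0.0, 0.001]
wrist_force: [0.3, -0.3, 0.3]
finger_gap: 94.1
finger_force: 0.0
```

```bash
python3 - <<'E'
from h import *
p=camera("wrist");save(p,"w1")
s=read_state();print(s["eef_pos"],s["joints"]);print(-p["R"].T@p["t"],p["R"])
for n,a in SPEC.items():
    for r in trace(n,p)[:4]:
        xy,q=fit(p,r["pixels"],*a); print(n,round(r["conf"],2),np.round(r["location"]),xy.round(1),"area",round(q,2))
E
```

```text
[ 513.30402667 -143.40843453  179.02827414] [-3.41871692e-01  2.61556822e-01  1.57028366e+00  1.31263917e-03
  1.30907410e+00  1.22575906e+00]
[ 594.65551441 -147.06945164  384.4466738 ] [[ 7.38147863e-04 -9.99999389e-01  8.22293812e-04]
 [-9.58859892e-01 -4.74348442e-04  2.83879344e-01]
 [-2.83878781e-01 -9.98009487e-04 -9.58859657e-01]]
box_large 0.74 [145.  78.] [632.6 -12.2] area 0.94
box_medium 0.84 [414.   7.] [ 695.6 -279.5] area 0.22
box_medium 0.83 [402.  94.] [ 616.6 -273.9] area 0.94
pad_large 0.65 [122. 222.] [470.3  47.7] area 0.95
pad_medium 0.87 [194. 216.] [476.4 -41.3] area 0.94
pad_small 0.68 [266. 212.] [ 481.9 -131. ] area 0.94
```

View pics/w1.png

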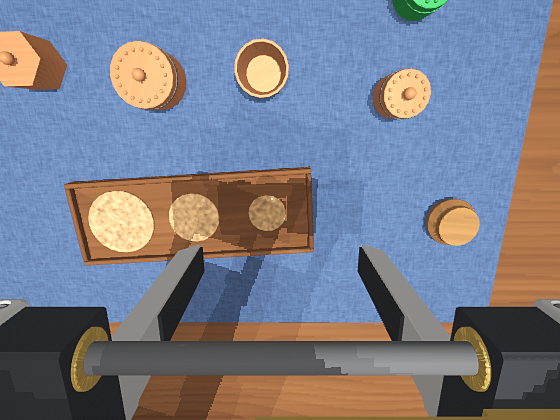

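The wrist view shows the large box at (145,75), the medium at (405,92), the pads at (122,222), (194,216) and (266,212), and the cup at (262,68). These positions agree with the other cameras, so I'm moving over the large box.

servo_tool:
  motion:
    - {"wx": 0,"wy": 0,"wz": 0,"dx": 1,"dy": -1,"dz": 0,"fingers": -1}
    - {"wx": 0,"wy": 0,"wz": 0,"dx": 1,"dy": -1,"dz": 0,"fingers": -1}
    - {"wx": 0,"wy": 0,"wz": 0,"dx": 1,"dy": -1,"dz": 0,"fingers": -1}

```text
clock: 3.15
eef_pos: [610.1, -48.4, 179.5]
eef_rot: [3.142, -0.001, -0.002]
wrist_force: [0.9, -0.5, -0.1]
finger_gap: 94.2
finger_force: 0.0
```

servo_tool:
  motion:
    - {"wx": 0,"wy": 0,"wz": 0,"dx": 0.19,"dy": -0.32,"dz": 0,"fingers": -1}
    - {"wx": 0,"wy": 0,"wz": 0,"dx": 0.19,"dy": -0.32,"dz": 0.4,"fingers": -1}
    - {"wx": 0,"wy": 0,"wz": 0,"dx": 0.19,"dy": -0.32,"dz": 0.8,"fingers": -1}
    - {"wx": 0,"wy": 0,"wz": 0,"dx": 0.19,"dy": -0.32,"dz": 0.8,"fingers": -1}
    - {"wx": 0,"wy": 0,"wz": 0,"dx": 0.19,"dy": -0.32,"dz": 0.8,"fingers": -1}

```text
clock: 3.65
eef_pos: [628.3, -17.8, 100.3]
eef_rot: [3.142, -0.0, -0.002]
wrist_force: [0.7, 0.2, 0.9]
finger_gap: 93.8
finger_force: 0.0
```

```bash
cat > look.py <<'E'
from h import *
import sys
p=camera("wrist");save(p,sys.argv[1])
s=read_state();print(s["eef_pos"],s["finger_gap"])
for n in sys.argv[2:]:
    n,dz=(n.split("+")+["0"])[:2]; a=SPEC[n]
    for r in trace(n,p)[:4]:
        xy,q=fit(p,r["pixels"],a[0]+float(dz),*a[1:]); print(n,round(r["conf"],2),np.round(r["location"]),xy.round(1),"area",round(q,2))
E
python3 look.py w2 box_large pad_large
```

```text
[629.03306027 -17.69106305 101.57369888] 94.0333166627359
box_large 0.79 [272. 211.] [633.1 -11.8] area 0.94
box_large 0.37 [541. 223.] [ 620.  -252.5] area 0.32
pad_large 0.68 [218. 332.] [491.4  48.3] area 0.38
```

View pics/w2.png

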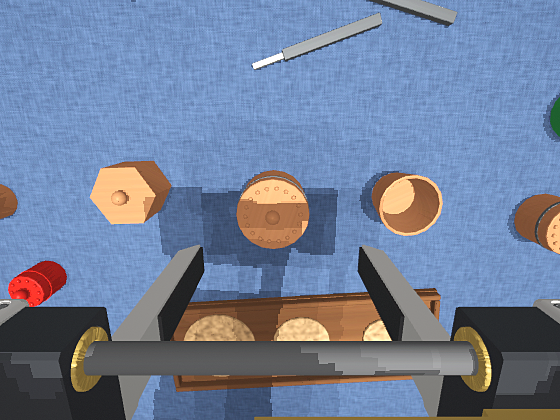

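The large box (272,211) sits between the open fingers. Offset is +4 mm in x and +6 mm in y, so I'll descend and grip.

servo_tool:
  motion:
    - {"wx": 0,"wy": 0,"wz": 0,"dx": 0.04,"dy": -0.06,"dz": 0.3,"fingers": -1}
    - {"wx": 0,"wy": 0,"wz": 0,"dx": 0.04,"dy": -0.06,"dz": 0.6,"fingers": -1}
    - {"wx": 0,"wy": 0,"wz": 0,"dx": 0.04,"dy": -0.06,"dz": 0.8,"fingers": -1}
    - {"wx": 0,"wy": 0,"wz": 0,"dx": 0.04,"dy": -0.06,"dz": 0.91,"fingers": -1}
    - {"wx": 0,"wy": 0,"wz": 0,"dx": 0.04,"dy": -0.06,"dz": 0.91,"fingers": -1}
    - {"wx": 0,"wy": 0,"wz": 0,"dx": 0.04,"dy": -0.06,"dz": 0.91,"fingers": -1}

```text
clock: 4.4
eef_pos: [633.1, -10.9, 9.8]
eef_rot: [3.141, -0.002, -0.0]
wrist_force: [-0.2, 0.2, 0.8]
finger_gap: 93.7
finger_force: 0.0
```

servo_tool:
  motion:
    - {"wx": 0,"wy": 0,"wz": 0,"dx": 0,"dy": 0,"dz": 0,"fingers": 0.2}
    - {"wx": 0,"wy": 0,"wz": 0,"dx": 0,"dy": 0,"dz": 0,"fingers": 1}
    - {"wx": 0,"wy": 0,"wz": 0,"dx": 0,"dy": 0,"dz": 0,"fingers": 1}
    - {"wx": 0,"wy": 0,"wz": 0,"dx": 0,"dy": 0,"dz": 0,"fingers": 1}
    - {"wx": 0,"wy": 0,"wz": 0,"dx": 0,"dy": 0,"dz": 0,"fingers": 1}
    - {"wx": 0,"wy": 0,"wz": 0,"dx": 0,"dy": 0,"dz": 0,"fingers": 1}
    - {"wx": 0,"wy": 0,"wz": 0,"dx": 0,"dy": 0,"dz": 0,"fingers": 1}
    - {"wx": 0,"wy": 0,"wz": 0,"dx": 0,"dy": 0,"dz": 0,"fingers": 1}
  newtons: 30

```text
clock: 5.2
eef_pos: [632.3, -10.8, 8.4]
eef_rot: [3.142, -0.0, -0.0]
wrist_force: [-1.5, -0.5, 3.9]
finger_gap: 61.3
finger_force: 30.0
```

servo_tool:
  motion:
    - {"wx": 0,"wy": 0,"wz": 0,"dx": 0,"dy": 0,"dz": -0.3,"fingers": 1}
    - {"wx": 0,"wy": 0,"wz": 0,"dx": 0,"dy": 0,"dz": -0.7,"fingers": 1}
    - {"wx": 0,"wy": 0,"wz": 0,"dx": -0.4,"dy": -0.15,"dz": -0.7,"fingers": 1}
    - {"wx": 0,"wy": 0,"wz": 0,"dx": -0.8,"dy": -0.3,"dz": -0.7,"fingers": 1}
    - {"wx": 0,"wy": 0,"wz": 0,"dx": -0.8,"dy": -0.3,"dz": -0.7,"fingers": 1}

```text
clock: 5.7
eef_pos: [547.6, 20.7, 77.1]
eef_rot: [-3.141, 0.004, 0.001]
wrist_force: [0.1, -0.6, -2.1]
finger_gap: 61.3
finger_force: 30.0
```

servo_tool:
  motion:
    - {"wx": 0,"wy": 0,"wz": 0,"dx": -0.4,"dy": -0.15,"dz": 0,"fingers": 1}
    - {"wx": 0,"wy": 0,"wz": 0,"dx": -0.82,"dy": -0.3,"dz": 0,"fingers": 1}
    - {"wx": 0,"wy": 0,"wz": 0,"dx": -0.82,"dy": -0.3,"dz": 0,"fingers": 1}
    - {"wx": 0,"wy": 0,"wz": 0,"dx": -0.82,"dy": -0.3,"dz": 0,"fingers": 1}
    - {"wx": 0,"wy": 0,"wz": 0,"dx": -0.82,"dy": -0.3,"dz": 0,"fingers": 1}

```text
clock: 6.2
eef_pos: [471.3, 49.1, 78.4]
eef_rot: [-3.142, -0.001, -0.0]
wrist_force: [0.4, -1.0, -1.2]
finger_gap: 61.7
finger_force: 30.0
```

```bash
python3 look.py w3 box_large+70 pad_large pad_medium pad_small box_medium
```

```text
[471.21868893  48.98641946  78.21337635] 61.22025387659575
box_large 0.75 [280. 263.] [472.2  48.4] area 0.96
pad_large 0.82 [278. 191.] [482.4  49.4] area 0.59
pad_medium 0.91 [380. 208.] [476.  -40.1] area 0.97
pad_medium 0.31 [14. 18.] [626.5 247.2] area 0.17
pad_small 0.62 [481. 204.] [ 481.7 -129.1] area 0.96
```

View pics/w3.png

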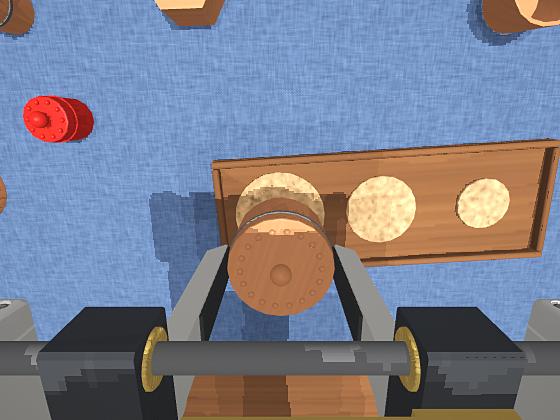

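The held box (280,263) is about 2 mm forward of the pad centre. I'll shift back 2 mm and lower slowly.

servo_tool:
  motion:
    - {"wx": 0,"wy": 0,"wz": 0,"dx": -0.02,"dy": 0,"dz": 0.3,"fingers": 1}
    - {"wx": 0,"wy": 0,"wz": 0,"dx": -0.02,"dy": 0,"dz": 0.45,"fingers": 1}
    - {"wx": 0,"wy": 0,"wz": 0,"dx": -0.02,"dy": 0,"dz": 0.53,"fingers": 1}
    - {"wx": 0,"wy": 0,"wz": 0,"dx": -0.02,"dy": 0,"dz": 0.57,"fingers": 1}
    - {"wx": 0,"wy": 0,"wz": 0,"dx": -0.02,"dy": 0,"dz": 0.585,"fingers": 1}
    - {"wx": 0,"wy": 0,"wz": 0,"dx": -0.02,"dy": 0,"dz": 0.595,"fingers": 1}
    - {"wx": 0,"wy": 0,"wz": 0,"dx": -0.02,"dy": 0,"dz": 0.595,"fingers": 1}
    - {"wx": 0,"wy": 0,"wz": 0,"dx": -0.02,"dy": 0,"dz": 0.595,"fingers": 1}

```text
clock: 7.3
eef_pos: [468.5, 49.3, 19.1]
eef_rot: [-3.142, -0.001, -0.0]
wrist_force: [-0.8, -0.3, -2.3]
finger_gap: 61.5
finger_force: 30.0
```

```bash
python3 look.py w4 box_large+10; python3 -c "
from cell import *
print(read_state()['wrist_force'])"
```

```text
[468.46871077  49.29542361  19.01805554] 61.201440034915635
box_large 0.74 [281. 264.] [469.1  48.7] area 0.98
[-0.44782094  0.53989892 -1.82132369]
```

servo_tool:
  motion:
    - {"wx": 0,"wy": 0,"wz": 0,"dx": 0.012,"dy": 0,"dz": 0,"fingers": 1}
    - {"wx": 0,"wy": 0,"wz": 0,"dx": 0.012,"dy": 0,"dz": 0.006,"fingers": 1}
    - {"wx": 0,"wy": 0,"wz": 0,"dx": 0.012,"dy": 0,"dz": 0.01,"fingers": 1}
    - {"wx": 0,"wy": 0,"wz": 0,"dx": 0.012,"dy": 0,"dz": 0.01,"fingers": 1}
    - {"wx": 0,"wy": 0,"wz": 0,"dx": 0.012,"dy": 0,"dz": 0.01,"fingers": 1}

```text
clock: 7.9
eef_pos: [469.8, 49.3, 18.3]
eef_rot: [-3.142, -0.001, -0.0]
wrist_force: [-2.1, -0.5, 7.6]
finger_gap: 61.6
finger_force: 30.0
```

servo_tool:
  motion:
    - {"wx": 0,"wy": 0,"wz": 0,"dx": 0,"dy": 0,"dz": 0,"fingers": -0.75}
    - {"wx": 0,"wy": 0,"wz": 0,"dx": 0,"dy": 0,"dz": 0,"fingers": -0.75}
    - {"wx": 0,"wy": 0,"wz": 0,"dx": 0,"dy": 0,"dz": 0,"fingers": -0.75}
    - {"wx": 0,"wy": 0,"wz": 0,"dx": 0,"dy": 0,"dz": 0,"fingers": -0.75}
    - {"wx": 0,"wy": 0,"wz": 0,"dx": 0,"dy": 0,"dz": -0.2,"fingers": -0.75}
    - {"wx": 0,"wy": 0,"wz": 0,"dx": 0,"dy": 0,"dz": -0.6,"fingers": -0.75}
    - {"wx": 0,"wy": 0,"wz": 0,"dx": 0,"dy": 0,"dz": -1,"fingers": -0.75}
    - {"wx": 0,"wy": 0,"wz": 0,"dx": 0,"dy": 0,"dz": -1,"fingers": -0.75}

```text
clock: 8.7
eef_pos: [471.8, 49.4, 122.3]
eef_rot: [-3.141, -0.008, -0.0]
wrist_force: [0.5, -1.6, -0.2]
finger_gap: 82.3
finger_force: 0.0
```

```bash
python3 look.py w5 box_large+10 pad_medium pad_small
```

```text
[470.57966903  49.34518018 119.58505955] 82.07850779674666
box_large 0.53 [404. 184.] [485.8 -33.2] area 6.43
pad_medium 0.97 [369. 196.] [476.1 -40.1] area 0.98
```

View pics/w5.png

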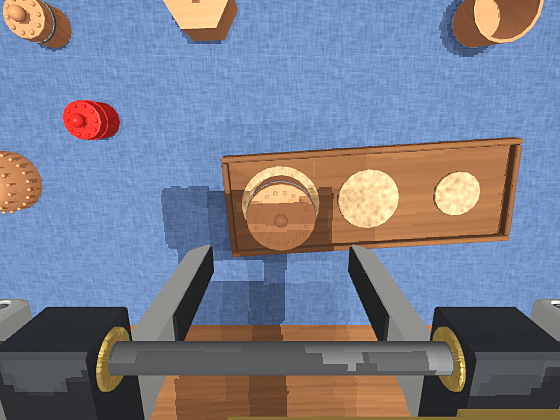

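The large box stands on its pad at (280,222), with an even cork border left and right. Next is the medium box.

servo_tool:
  motion:
    - {"wx": 0,"wy": 0,"wz": 0,"dx": 0.45,"dy": 1,"dz": 0,"fingers": -0.9}
    - {"wx": 0,"wy": 0,"wz": 0,"dx": 0.45,"dy": 1,"dz": 0,"fingers": -0.9}
    - {"wx": 0,"wy": 0,"wz": 0,"dx": 0.45,"dy": 1,"dz": 0,"fingers": -0.9}

```text
clock: 9.2
eef_pos: [514.9, -54.1, 116.0]
eef_rot: [3.142, 0.002, -0.003]
wrist_force: [-0.1, 0.5, 0.2]
finger_gap: 89.2
finger_force: 0.0
```

servo_tool:
  motion:
    - {"wx": 0,"wy": 0,"wz": 0,"dx": 0.45,"dy": 1,"dz": 0,"fingers": -0.9}
    - {"wx": 0,"wy": 0,"wz": 0,"dx": 0.45,"dy": 1,"dz": 0,"fingers": -0.9}
    - {"wx": 0,"wy": 0,"wz": 0,"dx": 0.45,"dy": 1,"dz": 0,"fingers": -0.9}

```text
clock: 9.5
eef_pos: [559.7, -154.0, 115.8]
eef_rot: [-3.141, 0.002, -0.003]
wrist_force: [0.3, 1.0, -0.3]
finger_gap: 89.3
finger_force: 0.0
```

servo_tool:
  motion:
    - {"wx": 0,"wy": 0,"wz": 0,"dx": 0.55,"dy": 1,"dz": 0,"fingers": -0.9}
    - {"wx": 0,"wy": 0,"wz": 0,"dx": 0.55,"dy": 1,"dz": 0,"fingers": -0.9}
    - {"wx": 0,"wy": 0,"wz": 0,"dx": 0.55,"dy": 1,"dz": 0,"fingers": -0.9}
    - {"wx": 0,"wy": 0,"wz": 0,"dx": 0.55,"dy": 1,"dz": 0,"fingers": -0.9}
    - {"wx": 0,"wy": 0,"wz": 0,"dx": 0.55,"dy": 1,"dz": 0,"fingers": -0.9}

```text
clock: 10.0
eef_pos: [613.8, -249.3, 116.5]
eef_rot: [-3.141, 0.002, 0.0]
wrist_force: [0.5, 0.1, -0.4]
finger_gap: 89.1
finger_force: 0.0
```

```bash
python3 look.py w6 box_medium
```

```text
[ 613.9344159  -249.08469631  117.05753902] 88.86040779962282
box_medium 0.6 [325.  93.] [ 715.3 -286.8] area 0.94
box_medium 0.57 [305. 205.] [ 617.3 -273.8] area 0.93
```

servo_tool:
  motion:
    - {"wx": 0,"wy": 0,"wz": 0,"dx": 0.03,"dy": 0.25,"dz": 0,"fingers": -0.9}
    - {"wx": 0,"wy": 0,"wz": 0,"dx": 0.03,"dy": 0.25,"dz": 0.3,"fingers": -0.9}
    - {"wx": 0,"wy": 0,"wz": 0,"dx": 0.03,"dy": 0.25,"dz": 0.6,"fingers": -0.9}
    - {"wx": 0,"wy": 0,"wz": 0,"dx": 0.03,"dy": 0.25,"dz": 0.85,"fingers": -0.9}
    - {"wx": 0,"wy": 0,"wz": 0,"dx": 0.03,"dy": 0.25,"dz": 1,"fingers": -0.9}
    - {"wx": 0,"wy": 0,"wz": 0,"dx": 0.03,"dy": 0.25,"dz": 1,"fingers": -0.9}
    - {"wx": 0,"wy": 0,"wz": 0,"dx": 0.03,"dy": 0.25,"dz": 1,"fingers": -0.9}

```text
clock: 10.8
eef_pos: [617.9, -275.5, 18.9]
eef_rot: [3.141, -0.001, 0.0]
wrist_force: [0.1, -0.4, 0.1]
finger_gap: 89.2
finger_force: 0.0
```

servo_tool:
  motion:
    - {"wx": 0,"wy": 0,"wz": 0,"dx": 0,"dy": 0,"dz": 0.08,"fingers": -0.9}
    - {"wx": 0,"wy": 0,"wz": 0,"dx": 0,"dy": 0,"dz": 0.08,"fingers": 0.4}
    - {"wx": 0,"wy": 0,"wz": 0,"dx": 0,"dy": 0,"dz": 0.08,"fingers": 1}
    - {"wx": 0,"wy": 0,"wz": 0,"dx": 0,"dy": 0,"dz": 0.08,"fingers": 1}
    - {"wx": 0,"wy": 0,"wz": 0,"dx": 0,"dy": 0,"dz": 0.08,"fingers": 1}
    - {"wx": 0,"wy": 0,"wz": 0,"dx": 0,"dy": 0,"dz": 0.08,"fingers": 1}
    - {"wx": 0,"wy": 0,"wz": 0,"dx": 0,"dy": 0,"dz": 0.08,"fingers": 1}
    - {"wx": 0,"wy": 0,"wz": 0,"dx": 0,"dy": 0,"dz": 0.08,"fingers": 1}
    - {"wx": 0,"wy": 0,"wz": 0,"dx": 0,"dy": 0,"dz": 0.08,"fingers": 1}
    - {"wx": 0,"wy": 0,"wz": 0,"dx": 0,"dy": 0,"dz": 0.08,"fingers": 1}
  newtons: 25

```text
clock: 11.8
eef_pos: [617.4, -275.7, 9.8]
eef_rot: [-3.142, -0.0, -0.0]
wrist_force: [0.4, 0.3, 2.4]
finger_gap: 46.8
finger_force: 25.0
```

servo_tool:
  motion:
    - {"wx": 0,"wy": 0,"wz": 0,"dx": 0,"dy": 0,"dz": -0.3,"fingers": 1}
    - {"wx": 0,"wy": 0,"wz": 0,"dx": 0,"dy": 0,"dz": -0.7,"fingers": 1}
    - {"wx": 0,"wy": 0,"wz": 0,"dx": -0.2,"dy": -0.35,"dz": -0.7,"fingers": 1}
    - {"wx": 0,"wy": 0,"wz": 0,"dx": -0.5,"dy": -0.8,"dz": -0.7,"fingers": 1}
    - {"wx": 0,"wy": 0,"wz": 0,"dx": -0.5,"dy": -0.8,"dz": -0.7,"fingers": 1}

```text
clock: 12.3
eef_pos: [564.1, -191.8, 78.6]
eef_rot: [-3.14, 0.004, 0.002]
wrist_force: [0.5, -1.1, -1.9]
finger_gap: 46.7
finger_force: 25.0
```

servo_tool:
  motion:
    - {"wx": 0,"wy": 0,"wz": 0,"dx": -0.5,"dy": -0.8,"dz": 0,"fingers": 1}
    - {"wx": 0,"wy": 0,"wz": 0,"dx": -0.5,"dy": -0.8,"dz": 0,"fingers": 1}

```text
clock: 12.5
eef_pos: [516.3, -114.9, 79.2]
eef_rot: [-3.142, 0.0, -0.001]
wrist_force: [1.1, -0.2, -0.6]
finger_gap: 47.0
finger_force: 25.0
```

servo_tool:
  motion:
    - {"wx": 0,"wy": 0,"wz": 0,"dx": -0.41,"dy": -0.75,"dz": 0,"fingers": 1}
    - {"wx": 0,"wy": 0,"wz": 0,"dx": -0.41,"dy": -0.75,"dz": 0,"fingers": 1}
    - {"wx": 0,"wy": 0,"wz": 0,"dx": -0.41,"dy": -0.75,"dz": 0,"fingers": 1}
    - {"wx": 0,"wy": 0,"wz": 0,"dx": -0.41,"dy": -0.75,"dz": 0,"fingers": 1}
    - {"wx": 0,"wy": 0,"wz": 0,"dx": -0.41,"dy": -0.75,"dz": 0,"fingers": 1}

```text
clock: 13.0
eef_pos: [477.1, -41.5, 79.7]
eef_rot: [3.141, -0.0, -0.001]
wrist_force: [-0.4, -0.1, 0.0]
finger_gap: 46.5
finger_force: 25.0
```

```bash
python3 look.py w7 box_medium+70 pad_small box_large+10 
```

```text
[476.95486429 -41.60568246  79.59895702] 47.100184979893484
box_medium 0.59 [279. 258.] [476.9 -42.3] area 0.94
pad_small 0.79 [377. 208.] [ 482.1 -129.9] area 0.94
pad_small 0.15 [202. 198.] [478.6  41.9] area 2.04
box_large 0.7 [167. 235.] [470.6  48.4] area 0.97
```

View pics/w7.png

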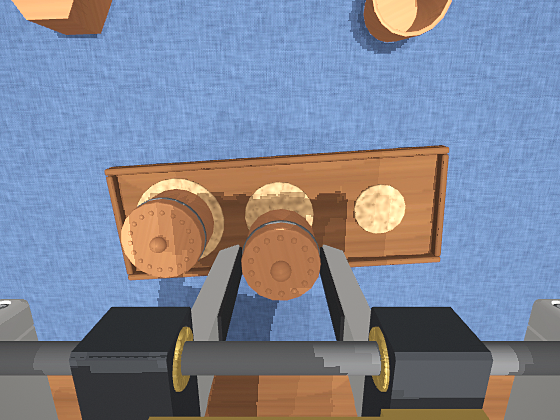

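The large box reads (470.6, 48.4) on its pad. The held medium box needs about -1 mm in x and +2 mm in y before I lower it.

servo_tool:
  motion:
    - {"wx": 0,"wy": 0,"wz": 0,"dx": -0.008,"dy": -0.018,"dz": 0.3,"fingers": 1}
    - {"wx": 0,"wy": 0,"wz": 0,"dx": -0.008,"dy": -0.018,"dz": 0.45,"fingers": 1}
    - {"wx": 0,"wy": 0,"wz": 0,"dx": -0.008,"dy": -0.018,"dz": 0.53,"fingers": 1}
    - {"wx": 0,"wy": 0,"wz": 0,"dx": -0.008,"dy": -0.018,"dz": 0.57,"fingers": 1}
    - {"wx": 0,"wy": 0,"wz": 0,"dx": -0.008,"dy": -0.018,"dz": 0.585,"fingers": 1}
    - {"wx": 0,"wy": 0,"wz": 0,"dx": -0.008,"dy": -0.018,"dz": 0.592,"fingers": 1}
    - {"wx": 0,"wy": 0,"wz": 0,"dx": -0.008,"dy": -0.018,"dz": 0.592,"fingers": 1}
    - {"wx": 0,"wy": 0,"wz": 0,"dx": -0.008,"dy": -0.018,"dz": 0.592,"fingers": 1}

```text
clock: 14.0
eef_pos: [475.9, -38.9, 20.9]
eef_rot: [3.141, -0.001, -0.0]
wrist_force: [-0.2, 0.5, -0.9]
finger_gap: 46.7
finger_force: 25.0
```

```bash
python3 look.py w8 box_medium+10 pad_small
```

```text
[475.84238887 -38.93963461  20.81687903] 47.328062686942225
box_medium 0.64 [283. 256.] [474.9 -39.7] area 0.94
box_medium 0.25 [359. 201.] [497.7 -53.5] area 8.29
pad_small 0.68 [406. 227.] [ 482.  -129.8] area 0.98
pad_small 0.56 [429.   7.] [ 620.8 -128.9] area 0.17
```

servo_tool:
  motion:
    - {"wx": 0,"wy": 0,"wz": 0,"dx": 0.008,"dy": 0.006,"dz": 0,"fingers": 1}
    - {"wx": 0,"wy": 0,"wz": 0,"dx": 0.008,"dy": 0.006,"dz": 0.007,"fingers": 1}
    - {"wx": 0,"wy": 0,"wz": 0,"dx": 0.008,"dy": 0.006,"dz": 0.012,"fingers": 1}
    - {"wx": 0,"wy": 0,"wz": 0,"dx": 0.008,"dy": 0.006,"dz": 0.012,"fingers": 1}
    - {"wx": 0,"wy": 0,"wz": 0,"dx": 0.008,"dy": 0.006,"dz": 0.012,"fingers": 1}

```text
clock: 14.65
eef_pos: [476.6, -39.6, 19.7]
eef_rot: [3.141, -0.0, -0.0]
wrist_force: [-1.6, 0.3, 5.8]
finger_gap: 46.8
finger_force: 25.0
```

servo_tool:
  motion:
    - {"wx": 0,"wy": 0,"wz": 0,"dx": 0,"dy": 0,"dz": 0,"fingers": -0.45}
    - {"wx": 0,"wy": 0,"wz": 0,"dx": 0,"dy": 0,"dz": 0,"fingers": -0.45}
    - {"wx": 0,"wy": 0,"wz": 0,"dx": 0,"dy": 0,"dz": 0,"fingers": -0.45}
    - {"wx": 0,"wy": 0,"wz": 0,"dx": 0,"dy": 0,"dz": 0,"fingers": -0.45}
    - {"wx": 0,"wy": 0,"wz": 0,"dx": 0,"dy": 0,"dz": -0.2,"fingers": -0.45}
    - {"wx": 0,"wy": 0,"wz": 0,"dx": 0,"dy": 0,"dz": -0.6,"fingers": -0.45}
    - {"wx": 0,"wy": 0,"wz": 0,"dx": 0,"dy": 0,"dz": -1,"fingers": -0.45}
    - {"wx": 0,"wy": 0,"wz": 0,"dx": 0,"dy": 0,"dz": -1,"fingers": -0.45}

```text
clock: 15.45
eef_pos: [478.8, -39.8, 124.0]
eef_rot: [3.14, -0.008, -0.0]
wrist_force: [-0.4, -0.9, 0.4]
finger_gap: 67.8
finger_force: 0.0
```

servo_tool:
  motion:
    - {"wx": 0,"wy": 0,"wz": 0,"dx": 0.55,"dy": -1,"dz": 0,"fingers": -0.6}
    - {"wx": 0,"wy": 0,"wz": 0,"dx": 0.55,"dy": -1,"dz": 0,"fingers": -0.6}
    - {"wx": 0,"wy": 0,"wz": 0,"dx": 0.55,"dy": -1,"dz": 0,"fingers": -0.6}

```text
clock: 15.75
eef_pos: [532.4, 63.6, 118.4]
eef_rot: [-3.141, 0.0, 0.002]
wrist_force: [0.4, -0.1, -0.2]
finger_gap: 75.2
finger_force: 0.0
```

servo_tool:
  motion:
    - {"wx": 0,"wy": 0,"wz": 0,"dx": 0.55,"dy": -1,"dz": 0,"fingers": -0.6}
    - {"wx": 0,"wy": 0,"wz": 0,"dx": 0.55,"dy": -1,"dz": 0,"fingers": -0.6}
    - {"wx": 0,"wy": 0,"wz": 0,"dx": 0.55,"dy": -1,"dz": 0,"fingers": -0.6}

```text
clock: 16.05
eef_pos: [587.1, 163.6, 117.9]
eef_rot: [-3.141, 0.001, 0.002]
wrist_force: [-0.4, -0.7, -0.8]
finger_gap: 75.3
finger_force: 0.0
```

servo_tool:
  motion:
    - {"wx": 0,"wy": 0,"wz": 0,"dx": 0.48,"dy": -0.98,"dz": 0,"fingers": -0.6}
    - {"wx": 0,"wy": 0,"wz": 0,"dx": 0.48,"dy": -0.98,"dz": 0,"fingers": -0.6}
    - {"wx": 0,"wy": 0,"wz": 0,"dx": 0.48,"dy": -0.98,"dz": 0,"fingers": -0.6}
    - {"wx": 0,"wy": 0,"wz": 0,"dx": 0.48,"dy": -0.98,"dz": 0,"fingers": -0.6}
    - {"wx": 0,"wy": 0,"wz": 0,"dx": 0.48,"dy": -0.98,"dz": 0,"fingers": -0.6}

```text
clock: 16.55
eef_pos: [634.1, 257.3, 118.5]
eef_rot: [3.141, 0.001, -0.001]
wrist_force: [0.6, -0.9, -0.7]
finger_gap: 75.0
finger_force: 0.0
```

```bash
python3 look.py w9 box_small
```

```text
[634.24835581 256.99833704 119.06527442] 75.2324714859806
box_small 0.92 [312. 281.] [553.1 223.2] area 0.92
box_small 0.71 [279. 207.] [634.6 256. ] area 0.91
box_small 0.59 [227. 130.] [705.7 303.2] area 0.94
```

View pics/w9.png

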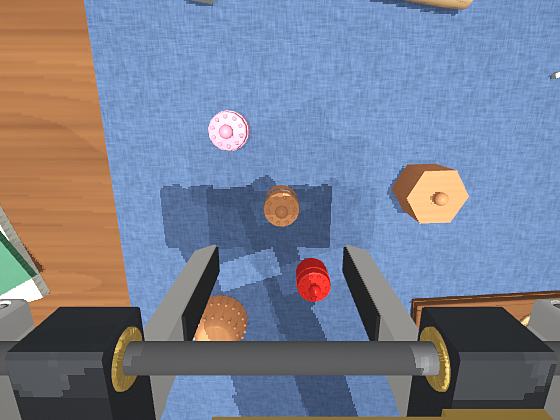

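The copper small box (281,207) is centred between the fingers. The red (313,280) and pink (228,130) pieces are clear of them. Descending to grip.

servo_tool:
  motion:
    - {"wx": 0,"wy": 0,"wz": 0,"dx": 0,"dy": 0,"dz": 0.4,"fingers": -0.6}
    - {"wx": 0,"wy": 0,"wz": 0,"dx": 0,"dy": 0,"dz": 0.7,"fingers": -0.6}
    - {"wx": 0,"wy": 0,"wz": 0,"dx": 0,"dy": 0,"dz": 0.9,"fingers": -0.6}
    - {"wx": 0,"wy": 0,"wz": 0,"dx": 0,"dy": 0,"dz": 1,"fingers": -0.6}
    - {"wx": 0,"wy": 0,"wz": 0,"dx": 0,"dy": 0,"dz": 1,"fingers": -0.6}
    - {"wx": 0,"wy": 0,"wz": 0,"dx": 0,"dy": 0,"dz": 1,"fingers": -0.6}

```text
clock: 17.25
eef_pos: [635.1, 258.3, 20.7]
eef_rot: [-3.141, -0.002, -0.001]
wrist_force: [-1.0, -0.3, -0.2]
finger_gap: 75.1
finger_force: 0.0
```

servo_tool:
  motion:
    - {"wx": 0,"wy": 0,"wz": 0,"dx": 0,"dy": 0,"dz": 0.12,"fingers": -0.6}
    - {"wx": 0,"wy": 0,"wz": 0,"dx": 0,"dy": 0,"dz": 0.12,"fingers": 0.4}
    - {"wx": 0,"wy": 0,"wz": 0,"dx": 0,"dy": 0,"dz": 0.12,"fingers": 1}
    - {"wx": 0,"wy": 0,"wz": 0,"dx": 0,"dy": 0,"dz": 0.12,"fingers": 1}
    - {"wx": 0,"wy": 0,"wz": 0,"dx": 0,"dy": 0,"dz": 0.12,"fingers": 1}
    - {"wx": 0,"wy": 0,"wz": 0,"dx": 0,"dy": 0,"dz": 0.12,"fingers": 1}
    - {"wx": 0,"wy": 0,"wz": 0,"dx": 0,"dy": 0,"dz": 0.12,"fingers": 1}
    - {"wx": 0,"wy": 0,"wz": 0,"dx": 0,"dy": 0,"dz": 0.12,"fingers": 1}
    - {"wx": 0,"wy": 0,"wz": 0,"dx": 0,"dy": 0,"dz": 0.12,"fingers": 1}
    - {"wx": 0,"wy": 0,"wz": 0,"dx": 0,"dy": 0,"dz": 0.12,"fingers": 1}
  newtons: 20

```text
clock: 18.25
eef_pos: [634.6, 258.4, 7.4]
eef_rot: [-3.142, -0.0, -0.0]
wrist_force: [0.7, -1.1, 1.2]
finger_gap: 32.5
finger_force: 20.0
```

servo_tool:
  motion:
    - {"wx": 0,"wy": 0,"wz": 0,"dx": 0,"dy": 0,"dz": -0.3,"fingers": 1}
    - {"wx": 0,"wy": 0,"wz": 0,"dx": 0,"dy": 0,"dz": -0.7,"fingers": 1}
    - {"wx": 0,"wy": 0,"wz": 0,"dx": 0,"dy": 0,"dz": -1,"fingers": 1}
    - {"wx": 0,"wy": 0,"wz": 0,"dx": -0.15,"dy": 0.4,"dz": -1,"fingers": 1}
    - {"wx": 0,"wy": 0,"wz": 0,"dx": -0.38,"dy": 0.97,"dz": -1,"fingers": 1}
    - {"wx": 0,"wy": 0,"wz": 0,"dx": -0.38,"dy": 0.97,"dz": -1,"fingers": 1}

```text
clock: 18.85
eef_pos: [595.0, 158.1, 107.2]
eef_rot: [3.141, 0.001, -0.002]
wrist_force: [0.4, 0.5, -0.5]
finger_gap: 32.1
finger_force: 20.0
```

servo_tool:
  motion:
    - {"wx": 0,"wy": 0,"wz": 0,"dx": -0.38,"dy": 0.97,"dz": 0,"fingers": 1}
    - {"wx": 0,"wy": 0,"wz": 0,"dx": -0.38,"dy": 0.97,"dz": 0,"fingers": 1}
    - {"wx": 0,"wy": 0,"wz": 0,"dx": -0.38,"dy": 0.97,"dz": 0,"fingers": 1}

```text
clock: 19.15
eef_pos: [557.2, 61.0, 107.3]
eef_rot: [3.141, 0.001, -0.003]
wrist_force: [-1.0, 0.1, -0.5]
finger_gap: 32.3
finger_force: 20.0
```

servo_tool:
  motion:
    - {"wx": 0,"wy": 0,"wz": 0,"dx": -0.38,"dy": 0.97,"dz": 0,"fingers": 1}
    - {"wx": 0,"wy": 0,"wz": 0,"dx": -0.38,"dy": 0.97,"dz": 0,"fingers": 1}
    - {"wx": 0,"wy": 0,"wz": 0,"dx": -0.38,"dy": 0.97,"dz": 0,"fingers": 1}

```text
clock: 19.45
eef_pos: [519.4, -35.6, 107.3]
eef_rot: [3.141, 0.0, -0.003]
wrist_force: [0.0, 0.4, -0.8]
finger_gap: 32.3
finger_force: 20.0
```

servo_tool:
  motion:
    - {"wx": 0,"wy": 0,"wz": 0,"dx": -0.38,"dy": 0.97,"dz": 0,"fingers": 1}
    - {"wx": 0,"wy": 0,"wz": 0,"dx": -0.38,"dy": 0.97,"dz": 0,"fingers": 1}
    - {"wx": 0,"wy": 0,"wz": 0,"dx": -0.38,"dy": 0.97,"dz": 0,"fingers": 1}
    - {"wx": 0,"wy": 0,"wz": 0,"dx": -0.38,"dy": 0.97,"dz": 0,"fingers": 1}
    - {"wx": 0,"wy": 0,"wz": 0,"dx": -0.38,"dy": 0.97,"dz": 0,"fingers": 1}

```text
clock: 19.95
eef_pos: [483.1, -128.4, 107.2]
eef_rot: [-3.141, -0.0, 0.001]
wrist_force: [-0.3, 0.4, -0.9]
finger_gap: 32.1
finger_force: 20.0
```

```bash
python3 look.py w10 box_small+100 pad_small box_medium+10 
```

```text
[ 483.07027316 -128.20300157  107.17762917] 32.54851902058331
box_small 0.96 [279. 254.] [ 483.3 -129.2] area 0.95
pad_small 0.8 [283. 206.] [ 483.8 -130.9] area 0.88
box_medium 0.81 [182. 221.] [476.  -40.6] area 0.97
```

View pics/w10.png

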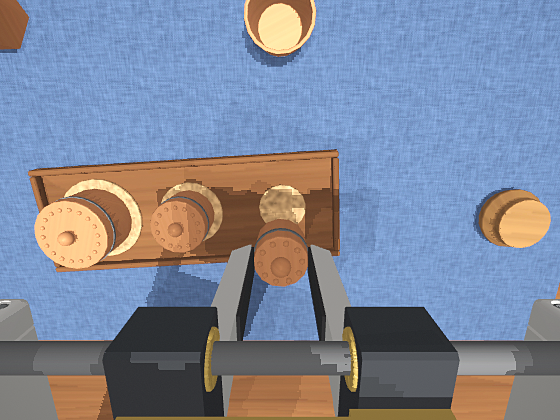

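The medium box reads (476.0, -40.6) on its pad. The small box is held over its pad (283,206), about 1 mm off, so I'm lowering it.

servo_tool:
  motion:
    - {"wx": 0,"wy": 0,"wz": 0,"dx": -0.012,"dy": 0.006,"dz": 0.35,"fingers": 1}
    - {"wx": 0,"wy": 0,"wz": 0,"dx": -0.012,"dy": 0.006,"dz": 0.65,"fingers": 1}
    - {"wx": 0,"wy": 0,"wz": 0,"dx": -0.012,"dy": 0.006,"dz": 0.78,"fingers": 1}
    - {"wx": 0,"wy": 0,"wz": 0,"dx": -0.012,"dy": 0.006,"dz": 0.85,"fingers": 1}
    - {"wx": 0,"wy": 0,"wz": 0,"dx": -0.012,"dy": 0.006,"dz": 0.875,"fingers": 1}
    - {"wx": 0,"wy": 0,"wz": 0,"dx": -0.012,"dy": 0.006,"dz": 0.885,"fingers": 1}
    - {"wx": 0,"wy": 0,"wz": 0,"dx": -0.012,"dy": 0.006,"dz": 0.885,"fingers": 1}
    - {"wx": 0,"wy": 0,"wz": 0,"dx": -0.012,"dy": 0.006,"dz": 0.885,"fingers": 1}

```text
clock: 20.95
eef_pos: [481.7, -130.3, 19.5]
eef_rot: [3.141, -0.001, -0.0]
wrist_force: [0.8, 0.3, -0.3]
finger_gap: 32.2
finger_force: 20.0
```

```bash
python3 look.py w11 box_small+11 pad_small
```

```text
[ 481.54662712 -130.24184878   19.38495823] 32.81845758619341
box_small 0.66 [279. 254.] [ 481.2 -130.9] area 0.93
box_small 0.4 [275.  12.] [ 616.  -128.3] area 0.3
```

servo_tool:
  motion:
    - {"wx": 0,"wy": 0,"wz": 0,"dx": 0.007,"dy": -0.008,"dz": 0.006,"fingers": 1}
    - {"wx": 0,"wy": 0,"wz": 0,"dx": 0.007,"dy": -0.008,"dz": 0.012,"fingers": 1}
    - {"wx": 0,"wy": 0,"wz": 0,"dx": 0.007,"dy": -0.008,"dz": 0.018,"fingers": 1}
    - {"wx": 0,"wy": 0,"wz": 0,"dx": 0.007,"dy": -0.008,"dz": 0.023,"fingers": 1}
    - {"wx": 0,"wy": 0,"wz": 0,"dx": 0.007,"dy": -0.008,"dz": 0.023,"fingers": 1}
    - {"wx": 0,"wy": 0,"wz": 0,"dx": 0.007,"dy": -0.008,"dz": 0.023,"fingers": 1}

```text
clock: 21.7
eef_pos: [482.2, -129.4, 17.2]
eef_rot: [3.141, -0.001, -0.0]
wrist_force: [-3.8, 1.7, 9.9]
finger_gap: 32.8
finger_force: 20.0
```

Contact felt. I'll release, lift, and back off towards -y for a clear view.

servo_tool:
  motion:
    - {"wx": 0,"wy": 0,"wz": 0,"dx": 0,"dy": 0,"dz": 0,"fingers": -0.2}
    - {"wx": 0,"wy": 0,"wz": 0,"dx": 0,"dy": 0,"dz": 0,"fingers": -0.2}
    - {"wx": 0,"wy": 0,"wz": 0,"dx": 0,"dy": 0,"dz": 0,"fingers": -0.2}
    - {"wx": 0,"wy": 0,"wz": 0,"dx": 0,"dy": 0,"dz": 0,"fingers": -0.2}
    - {"wx": 0,"wy": 0,"wz": 0,"dx": 0,"dy": 0,"dz": -0.2,"fingers": -0.2}
    - {"wx": 0,"wy": 0,"wz": 0,"dx": 0,"dy": 0,"dz": -0.6,"fingers": -0.2}
    - {"wx": 0,"wy": 0,"wz": 0,"dx": 0,"dy": 0,"dz": -1,"fingers": -0.2}
    - {"wx": 0,"wy": 0,"wz": 0,"dx": 0,"dy": 0,"dz": -1,"fingers": -0.2}

```text
clock: 22.5
eef_pos: [484.1, -130.1, 121.3]
eef_rot: [3.139, -0.008, -0.0]
wrist_force: [0.3, 1.3, 0.1]
finger_gap: 56.8
finger_force: 0.0
```

servo_tool:
  motion:
    - {"wx": 0,"wy": 0,"wz": 0,"dx": -0.6,"dy": 0,"dz": -0.6,"fingers": -0.2}
    - {"wx": 0,"wy": 0,"wz": 0,"dx": -0.6,"dy": 0,"dz": -0.6,"fingers": -0.2}
    - {"wx": 0,"wy": 0,"wz": 0,"dx": -0.6,"dy": 0,"dz": -0.6,"fingers": -0.2}
    - {"wx": 0,"wy": 0,"wz": 0,"dx": -0.6,"dy": 0,"dz": -0.6,"fingers": -0.2}
    - {"wx": 0,"wy": 0,"wz": 0,"dx": -0.6,"dy": 0,"dz": -0.6,"fingers": -0.2}
    - {"wx": 0,"wy": 0,"wz": 0,"dx": -0.6,"dy": 0,"dz": -0.6,"fingers": -0.2}

```text
clock: 23.1
eef_pos: [422.0, -129.1, 175.3]
eef_rot: [-3.141, 0.002, 0.0]
wrist_force: [0.3, 0.1, 0.2]
finger_gap: 56.3
finger_force: 0.0
```

```bash
python3 look.py w12 box_small+10 box_medium+10 box_large+10
```

```text
[ 421.94725371 -129.14699835  175.42750421] 56.479353000148514
box_small 0.71 [279. 142.] [ 482.2 -130.1] area 0.98
box_medium 0.64 [195. 147.] [475.8 -40.6] area 0.94
box_large 0.66 [108. 153.] [470.2  48. ] area 0.93
```

View pics/w12.png

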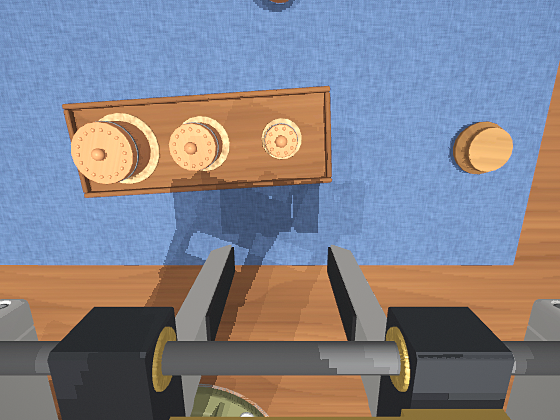

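All three boxes stand on their pads at (105,153), (195,146) and (281,140). Their measured centres are within 1 mm of the pad centres, and the gripper is clear.

```bash
python3 -c "
from cell import *
print(sign_off())"
```

```text
the job is handed in; nothing more can be done
None
```

The three copper boxes stand upright on the cork pads of their sizes, each within about 1 mm of its pad centre by the wrist camera; the look-alikes were not touched, and the job was handed in at about 23 s of the 88 s allowed.

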